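# Shut and start the kimchi fermenter

### The job

Start the kimchi fermenter using only your fingertips: push its pink flip-top lid fully shut from above, then press the yellow key, then the blue key, then the green key, each fully down so that it stays down. Do not press the red key and do not lift the lid. Leave the tiffin tiers, dish, chopsticks, spice box and jar where they are.

Things in the scene. Friction and masses are not known exactly. Their poses are not given: they have to be found in the camera images.
- fermenter: White counter-top kimchi fermenter, fixed in place, 260 mm (x) by 280 mm (y). Origin: centre of its underside, on the work surface; its own x axis points from the key deck (nearest the robot) to the lid hinge, y along the row of keys, z up. In its frame: the flat key deck spans x -130 to -50 mm with its top at 70 mm height; the open tub spans x -50 to +130 mm with its rim at 100 mm height.
- lid (a joint): Hinge angle of the pink flip-top lid in rad: 0 = shut flat on the tub, larger = further open; it starts partly open (0.35 to 0.70). The hinge is stiff (0.4 N m): the lid stays where it is left, and a push of about 2 to 5 N from above closes it.
- lid_edge (a point): Middle of the free edge of the pink lid, on its upper face; when shut it lies at x -50 mm, y 0, height 112 mm in the fermenter's frame. The lid is a plain flat panel 180 mm (hinge to free edge) by 280 mm by 12 mm with no handle. Its free edge is on the robot's side, so when open its upper face looks up and away from the robot.
- lid_hinge (a point): Middle of the lid's hinge line, on the lid's underside: x +130 mm, y 0, height 100 mm in the fermenter's frame; the line runs along the fermenter's y.
- key_yellow (a joint): Travel of the yellow key in m: 0 = up, 0.008 = fully down. It moves straight down, takes about 4 N, has a firm stop at the bottom, and stays where it is left (no spring).
- key_yellow_top (a point): Centre of the top face of the yellow square key cap, 34 by 34 mm; it stands 14 mm above the key deck when up (84 mm above the work surface) and 6 mm above it when down, in a flat black 46 mm square frame 3 mm thick. The four keys stand in one row along the deck, 58 mm from centre to centre; which colour is where varies.
- key_blue (a joint): Travel of the blue key in m: 0 = up, 0.008 = fully down. It moves straight down, takes about 4 N, has a firm stop at the bottom, and stays where it is left (no spring).
- key_blue_top (a point): Centre of the top face of the blue square key cap, 34 by 34 mm; it stands 14 mm above the key deck when up (84 mm above the work surface) and 6 mm above it when down, in a flat black 46 mm square frame 3 mm thick. The four keys stand in one row along the deck, 58 mm from centre to centre; which colour is where varies.
- key_green (a joint): Travel of the green key in m: 0 = up, 0.008 = fully down. It moves straight down, takes about 4 N, has a firm stop at the bottom, and stays where it is left (no spring).
- key_green_top (a point): Centre of the top face of the green square key cap, 34 by 34 mm; it stands 14 mm above the key deck when up (84 mm above the work surface) and 6 mm above it when down, in a flat black 46 mm square frame 3 mm thick. The four keys stand in one row along the deck, 58 mm from centre to centre; which colour is where varies.
- key_red (a joint): Travel of the red key in m: 0 = up, 0.008 = fully down. It moves straight down, takes about 4 N, has a firm stop at the bottom, and stays where it is left (no spring).
- key_red_top (a point): Centre of the top face of the red square key cap, 34 by 34 mm; it stands 14 mm above the key deck when up (84 mm above the work surface) and 6 mm above it when down, in a flat black 46 mm square frame 3 mm thick. The four keys stand in one row along the deck, 58 mm from centre to centre; which colour is where varies.
- tier_a: Round steel tiffin tier, open on top, 110 mm across, 50 mm high, loose; origin centre of underside. It carries tier_b.
- tier_b: Second, identical tiffin tier stacked on tier_a; origin centre of underside.
- tier_c: Third, identical tiffin tier standing alone; origin centre of underside.
- dish: Black ceramic dish, 120 mm across, 30 mm high, loose; origin centre of underside.
- chopstick_a: Stainless chopstick, 230 mm long along its y, 6 mm thick, lying loose; origin on its underside near the middle.
- chopstick_b: Second, identical chopstick lying beside the first.
- spice_box: Small wooden spice box 100 (x) by 80 (y) by 50 mm with a closed hinged lid 8 mm thick and a brass knob standing about 40 mm above it, loose; origin centre of underside.
- jar: Amber glass jar with red cap, 70 mm across, 100 mm high, loose; origin centre of underside.

How it is judged:
By the outcome, as a careful person would: the job done as asked, in the order asked, and still so for the second after the job is handed in, with the robot touching nothing.
It also fails if it takes over 54 s, if anything falls off the work surface, if the arm or the gripper's body presses on something with over 40 N, if the wrist force passes 120 N, or if a joint passes its speed limit or range.

### The arm

A 6-joint arm with a two-finger parallel gripper is mounted at the origin on the work surface. World frame = base frame: x ahead of the robot, y to its left, z up, the work surface at z = 0. Lengths are in m, angles in rad, forces in N, time in s.
With the tool pointing down it reaches from about 0.225 to 0.875 m from the base axis. Payload 3.4 kg.
Tool frame: the origin (TCP) lies between the finger pads; the fingertips stand 19 mm ahead of it and the grasp point (between the pads) is the TCP; z points along the fingers, y is the line along which they close (so a half turn about z gives the same grasp; the last joint's range is limited). The gripper opens to 85 mm and grips with 20 to 120 N. Pads are 22 mm wide; open, the fingers measure 114 mm over their backs; the gripper's body (76 mm by 85 mm) begins 54 mm behind the grasp point. The pads swing forward as they close: fully open they stand 13 mm farther back than shut.
Start: joints at [1.195, 0.276, 1.505, -0, 1.361, -0.121], TCP at [0.145, 0.556, 0.25] pointing down, gripper open.
Joint ranges: [-2.89, 2.89], [-0.75, 2.08], [0.22, 2.7], [-1.18, 4.32], [0.11, 2.71], [-2.7, 2.7]. Speed limits (rad/s): [2.57, 2.57, 3.14, 3.14, 3.14, 3.14].

### API

Orientations are given as a unit quaternion [w, x, y, z].
In Python, from rig import get_state, imaging, ticket gives the robot as it stands. The module is installed in compiled form; this text tells all that it offers.
- The arm moves only by the shell command python3 -m inch 'ROWS' [FORCE]. ROWS is JSON, a list of rows, each an object with "claw": the opening, from -1 (shut) to 1 (fully open); "travel": the shift along the world's x, y, z in units of 200 mm (1.0 is 200 mm), a list of three; "turn": the turn about the world's z in units of 180 degrees (1.0 is 180 degrees). A call has 1 to 5 rows; each row is the pose to reach, as a shift and turn from the pose commanded when the call began, turning the shorter way round; what a row does not reach only later rows make up. A row lasts 1/10 s, in which the tool goes at most 50 mm and 8.59 degrees, less where a joint would pass 70% of its speed; a pose out of reach is approached as far as the arm can. A call with a number of a shift or a turn outside -1 to 1 is refused whole. A call with a gripper value outside its range is refused whole. The fingers move at their own pace and stop on an object; FORCE is the grip in N (left out, the last holds). Time passes only in rows, so rows that repeat a pose let the fingers close. It gives the time, the measured TCP pose, the force, the opening and the grip force at its end, in the units of the state.
- get_state(): the state, without advancing time (a new reading comes with each control period).
- imaging.get_image(name): name is "side" or "top" or "wrist"; returns the picture (480x640x3 uint8, red, green, blue); there is no depth.
- imaging.camera_params(name): a dict with "camera_matrix" (3x3 intrinsics, pixels), "cam_to_world" (4x4, takes a point from camera to world coordinates); the wrist camera has in their place "T_tool_cam" (4x4, takes a point from camera to tool coordinates, whose origin is the TCP and whose axes are the flange's). Camera axes: x right, y down, z forward; pixel columns grow to the right and rows downward; lengths in m; the calibration is good to about 2 mm. A picture is of the moment at which its call begins: read the wrist's pose just before it. camera_params takes no time and is no camera call.
- ticket.sign_off(): hands the job in; it is judged then, once.
The state is a dict: "clock": time; "qpos": joint angles; "qd": joint speeds; "effort": joint torques, N m; "position": TCP position; "ee_rot": TCP orientation; "contact_force": force on the tool from outside, world axes, zero at the start; "moment": the same for the moment, N m; "width": finger opening in m; "gripper_force": force on a finger pad.
Only numpy, scipy, OpenCV 4.12 (cv2) and the standard library are available. Lean on these libraries where they do the work, as an engineer would, in place of code of your own. Each camera call takes 0.05 s, during which the arm holds its last target. There are 200 camera calls.

## Working session

There is one attempt and no reset: what is moved stays moved. The work goes in short steps, Python scripts to look and compute and a shell command to move; the robot and the scene stay as the last step left them, time stands still between calls to the robot, and variables do not carry over. Pictures are saved under pics/ and viewed, at most 10 in all, crops included, and the job is handed in when it is done.

```bash
mkdir -p pics; cat > h.py <<'E'
import numpy as np,cv2
from rig import get_state,imaging
def snap(n,f):
    im=imaging.get_image(n); cv2.imwrite(f'pics/{f}.png',im[:,:,::-1]); return im
def ray(n,u,v):
    p=imaging.camera_params(n);K=np.array(p['camera_matrix']);T=np.array(p['cam_to_world'])
    d=T[:3,:3]@np.linalg.solve(K,[u,v,1.]); return T[:3,3],d
def onz(n,u,v,z):
    o,d=ray(n,u,v); return o+d*(z-o[2])/d[2]
def proj(n,P):
    p=imaging.camera_params(n);K=np.array(p['camera_matrix']);T=np.linalg.inv(np.array(p['cam_to_world']))
    c=K@(T[:3,:3]@np.array(P)+T[:3,3]); return c[:2]/c[2]
E
python3 - <<'E'
from h import *
snap('top','t0');snap('side','s0')
s=get_state();print(s['clock'],s['position'],s['ee_rot'],s['contact_force'],s['width'])
for n in('top','side'):print(imaging.camera_params(n))
E
```

```text
0.1 [0.14476495 0.55601698 0.24954605] [-1.98777253e-04  1.27057328e-01  9.91895033e-01 -7.99627838e-04] [-0.44690314 -0.20590161 -0.16708432] 0.08521431351377061
{'camera_matrix': array([[448.25649942,   0.        , 316.84085044],
       [  0.        , 448.25649942, 234.71460647],
       [  0.        ,   0.        ,   1.        ]]), 'cam_to_world': array([[ 0.01467184, -0.99852749,  0.05222625,  0.51581236],
       [-0.9997647 , -0.0138153 ,  0.01672395,  0.01889948],
       [-0.0159778 , -0.05245933, -0.99849523,  0.81451634],
       [ 0.        ,  0.        ,  0.        ,  1.        ]])}
{'camera_matrix': array([[461.07501957,   0.        , 322.46190704],
       [  0.        , 461.07501957, 242.47793396],
       [  0.        ,   0.        ,   1.        ]]), 'cam_to_world': array([[ 0.99788944, -0.05773911,  0.02971287,  0.52327366],
       [-0.063495  , -0.77175324,  0.63274427, -0.50526703],
       [-0.01360309, -0.63329545, -0.77379056,  0.72998842],
       [ 0.        ,  0.        ,  0.        ,  1.        ]])}
```

View pics/t0.png

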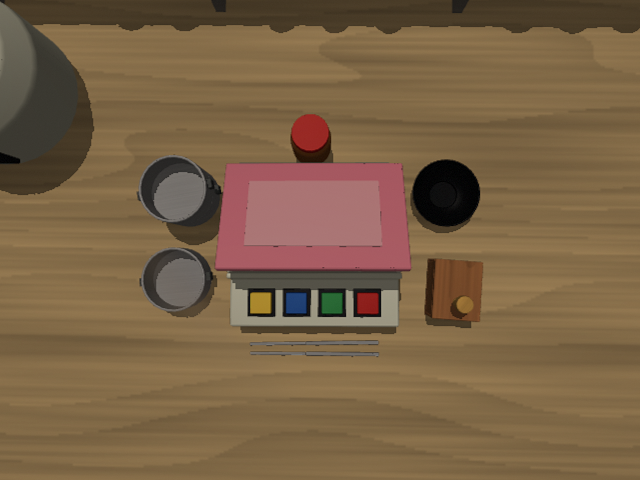

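View pics/s0.png

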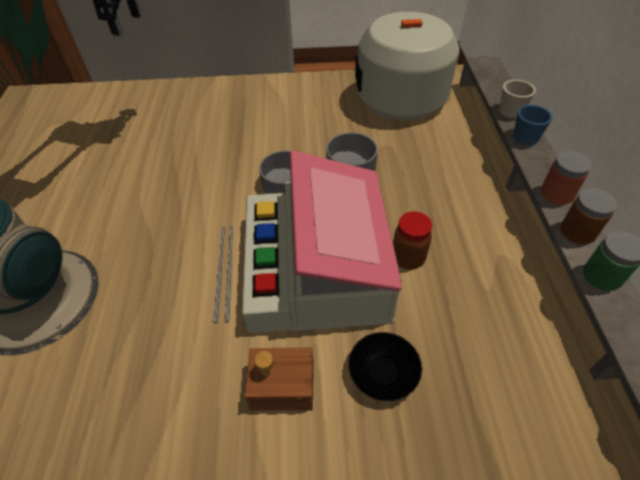

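The top view shows the keys in a row at about v=303: yellow u=261, blue u=296, green u=332 and red u=368. The lid's free edge is at v≈269, from u=217 to 410, and its hinge is at v≈164. The side view confirms the lid is partly open, with the jar behind it and the tiers to the left.

```bash
python3 - <<'E'
from h import *
im=cv2.imread('pics/t0.png');hsv=cv2.cvtColor(im,cv2.COLOR_BGR2HSV)
roi=np.zeros(im.shape[:2],np.uint8);roi[285:322,235:395]=255
K={}
for c,(a,b) in dict(yellow=(18,35),blue=(105,125),green=(50,85),red=(0,6)).items():
    m=cv2.inRange(hsv,(a,120,70),(b,255,255))&roi
    n,l,st,ce=cv2.connectedComponentsWithStats(m);i=1+st[1:,4].argmax()
    K[c]=onz('top',*ce[i],.084);print(c,ce[i].round(1),st[i],K[c].round(4))
P=np.array([K[c] for c in K]);d=(P[3]-P[0])/3;print('pitch',np.linalg.norm(d)); ey=-d/np.linalg.norm(d);ex=np.array([ey[1],-ey[0],0]);yaw=np.arctan2(ex[1],ex[0]);print('yaw',yaw)
# row centre: deck centre x=-90 assumed
m=cv2.inRange(hsv,(160,60,80),(180,255,255));n,l,st,ce=cv2.connectedComponentsWithStats(m[:,:]);i=1+st[1:,4].argmax()
c=max(cv2.findContours((l==i).astype('u1'),0,2)[0],key=cv2.contourArea)
q=cv2.approxPolyDP(c,8,True)[:,0];print('lid',q.tolist())
org=P.mean(0)+.09*ex;org[2]=0;print('org',org)
e=q[np.argsort(q[:,1])[-2:]].mean(0);o,dd=ray('top',*e)
h=org+.13*ex+[0,0,.1]
for t in np.arange(.3,.75,.05):
    # local: edge top at (-.18,.012) rotated up
    X=h+ex*(-.18*np.cos(t)+.012*np.sin(t))+np.array([0,0,.18*np.sin(t)+.012*np.cos(t)])
    print(round(t,2),X.round(3),proj('top',X).round(1),proj('side',X).round(1))
s=cv2.imread('pics/s0.png');hs=cv2.cvtColor(s,cv2.COLOR_BGR2HSV);m=cv2.inRange(hs,(165,70,120),(180,200,255));n,l,st,ce=cv2.connectedComponentsWithStats(m);i=1+st[1:,4].argmax()
c=max(cv2.findContours((l==i).astype('u1'),0,2)[0],key=cv2.contourArea);print('side lid',cv2.approxPolyDP(c,8,True)[:,0].tolist())
E
```

```text
yellow [260.1 302.5] [250 292  22  22 460] [0.4427 0.1216 0.084 ]
blue [295.6 302.4] [286 293  21  20 405] [0.4437 0.0639 0.084 ]
green [331.5 302.5] [322 293  20  20 400] [0.4445 0.0058 0.084 ]
red [367.4 303. ] [357 293  22  21 454] [ 0.4447 -0.0521  0.084 ]
pitch 0.05792032521282417
yaw 0.01149915153637131
lid [[227, 164], [216, 269], [410, 268], [401, 164]]
org [0.53388571 0.03582356 0.        ]
0.3 [0.495 0.035 0.165] [312.4 272.2] [290.3 208.4]
0.35 [0.499 0.035 0.173] [312.3 269.9] [292.  204.8]
0.4 [0.503 0.035 0.181] [312.1 267.4] [294.  201.2]
0.45 [0.507 0.036 0.189] [312.  264.4] [296.3 197.7]
0.5 [0.512 0.036 0.197] [311.9 261.1] [298.8 194.2]
0.55 [0.517 0.036 0.204] [311.7 257.4] [301.7 190.7]
0.6 [0.522 0.036 0.212] [311.6 253.4] [304.8 187.2]
0.65 [0.528 0.036 0.218] [311.5 249. ] [308.2 183.9]
0.7 [0.534 0.036 0.225] [311.3 244.3] [311.9 180.6]
side lid [[291, 152], [296, 269], [399, 288], [374, 171]]
```

```bash
python3 -m inch '[{"claw":-1,"travel":[0.14,-0.2,0],"turn":0.085},{"claw":-1,"travel":[0.28,-0.4,0],"turn":0.085},{"claw":-1,"travel":[0.42,-0.6,0],"turn":0.085},{"claw":-1,"travel":[0.56,-0.8,0],"turn":0.085},{"claw":-1,"travel":[0.7,-1.0,0],"turn":0.085}]' 40
python3 -m inch '[{"claw":-1,"travel":[0.14,-0.2,0],"turn":0},{"claw":-1,"travel":[0.28,-0.4,0],"turn":0},{"claw":-1,"travel":[0.42,-0.6,0],"turn":0},{"claw":-1,"travel":[0.56,-0.8,0],"turn":0},{"claw":-1,"travel":[0.7,-1.0,0],"turn":0}]'
```

```text
clock: 0.6
position: [0.2854, 0.3547, 0.25]
ee_rot: [-0.0, -0.006, 1.0, -0.0]
contact_force: [1.1, 0.3, -0.0]
width: 0.0123
gripper_force: 0.0
clock: 1.1
position: [0.4255, 0.1546, 0.2502]
ee_rot: [-0.0, -0.006, 1.0, 0.0]
contact_force: [0.7, 0.3, 0.6]
width: 0.0002
gripper_force: 0.0
```

```bash
python3 -m inch '[{"claw":-1,"travel":[0.16,-0.2,0],"turn":0},{"claw":-1,"travel":[0.32,-0.4,0],"turn":0},{"claw":-1,"travel":[0.48,-0.59,0],"turn":0},{"claw":-1,"travel":[0.48,-0.59,0],"turn":0}]'
python3 - <<'E'
from h import *
a=snap('side','s1');b=snap('wrist','w1');cv2.imwrite('pics/sw1.png',np.hstack([a[60:360,160:560],b[90:390,120:520]])[:,:,::-1])
E
```

```text
clock: 1.5
position: [0.5248, 0.0337, 0.2496]
ee_rot: [0.001, -0.003, 1.0, -0.001]
contact_force: [-0.8, 1.3, -0.0]
width: -0.0002
gripper_force: 0.0
```

View pics/sw1.png

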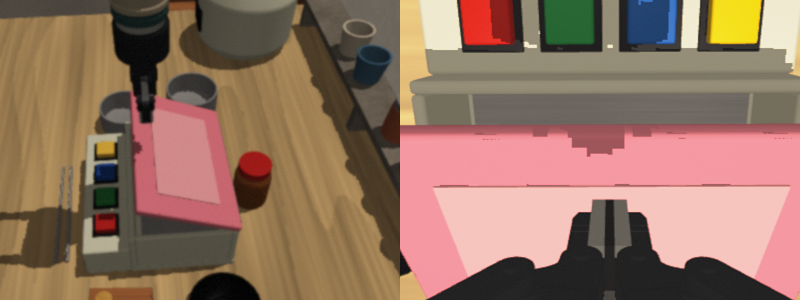

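The fingers are shut and above the lid, just inside its free edge and on its centreline. Next I push down.

```bash
python3 -m inch '[{"claw":-1,"travel":[0,0,-0.15],"turn":0},{"claw":-1,"travel":[0,0,-0.25],"turn":0},{"claw":-1,"travel":[0,0,-0.32],"turn":0},{"claw":-1,"travel":[0,0,-0.38],"turn":0}]'
python3 -m inch '[{"claw":-1,"travel":[0,0,-0.05],"turn":0},{"claw":-1,"travel":[0,0,-0.1],"turn":0},{"claw":-1,"travel":[0,0,-0.15],"turn":0}]'
```

```text
clock: 2.0
position: [0.5193, 0.04, 0.1736]
ee_rot: [-0.001, -0.007, 1.0, 0.0]
contact_force: [-0.3, 0.0, 2.3]
width: -0.0002
gripper_force: 0.9
clock: 2.3
position: [0.5208, 0.0389, 0.144]
ee_rot: [0.0, -0.006, 1.0, 0.0]
contact_force: [-1.4, 0.4, 2.6]
width: 0.0
gripper_force: 0.9
```

```bash
python3 -m inch '[{"claw":-1,"travel":[0,0,-0.03],"turn":0},{"claw":-1,"travel":[0,0,-0.05],"turn":0},{"claw":-1,"travel":[0,0,-0.06],"turn":0}]'
python3 -m inch '[{"claw":-1,"travel":[0,0,-0.01],"turn":0},{"claw":-1,"travel":[0,0,-0.02],"turn":0},{"claw":-1,"travel":[0,0,-0.02],"turn":0}]'
```

```text
clock: 2.6
position: [0.5209, 0.0384, 0.1319]
ee_rot: [-0.0, -0.006, 1.0, 0.0]
contact_force: [-1.8, -0.1, 2.1]
width: -0.0002
gripper_force: 0.8
clock: 2.9
position: [0.5209, 0.0384, 0.1313]
ee_rot: [0.001, -0.006, 1.0, -0.0]
contact_force: [-7.7, -0.2, 20.1]
width: -0.0002
gripper_force: 9.7
```

```bash
python3 -m inch '[{"claw":-1,"travel":[0,0,0.2],"turn":0},{"claw":-1,"travel":[-0.2,0.2,0.2],"turn":0},{"claw":-1,"travel":[-0.39,0.41,0.2],"turn":0},{"claw":-1,"travel":[-0.39,0.41,0.15],"turn":0},{"claw":-1,"travel":[-0.39,0.41,0.1],"turn":0}]'
python3 - <<'E'
from h import *
a=snap('side','s2');b=snap('wrist','w2');cv2.imwrite('pics/sw2.png',np.hstack([a[60:360,160:560],b[90:480,120:520][:300]])[:,:,::-1])
s=get_state();p=s['position'];print(p,s['contact_force'])
E
```

```text
clock: 3.4
position: [0.4423, 0.1215, 0.1484]
ee_rot: [0.001, -0.008, 1.0, 0.0]
contact_force: [-0.4, -0.8, -1.1]
width: 0.0002
gripper_force: 0.0
[0.4431439  0.11996985 0.147092  ] [0.37624189 0.90955133 0.56310372]
```

View pics/sw2.png

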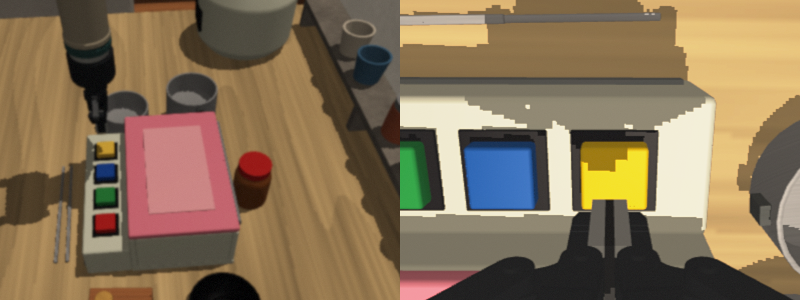

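The lid lies flat on the tub and the fingertips are over the yellow key. Next I press yellow.

```bash
python3 -m inch '[{"claw":-1,"travel":[0,0,-0.12],"turn":0},{"claw":-1,"travel":[0,0,-0.2],"turn":0},{"claw":-1,"travel":[0,0,-0.23],"turn":0},{"claw":-1,"travel":[0,0,-0.25],"turn":0},{"claw":-1,"travel":[0,0,-0.26],"turn":0}]'
python3 -m inch '[{"claw":-1,"travel":[0,0,-0.01],"turn":0},{"claw":-1,"travel":[0,0,-0.02],"turn":0},{"claw":-1,"travel":[0,0,-0.02],"turn":0}]'
```

```text
clock: 4.0
position: [0.4439, 0.1196, 0.0965]
ee_rot: [0.0, -0.006, 1.0, -0.0]
contact_force: [-1.1, -2.5, 2.7]
width: -0.0
gripper_force: 1.7
clock: 4.3
position: [0.444, 0.12, 0.0947]
ee_rot: [0.001, -0.006, 1.0, -0.0]
contact_force: [-3.1, -4.2, 17.4]
width: -0.0001
gripper_force: 8.4
```

```bash
python3 -m inch '[{"claw":-1,"travel":[0,0,0.2],"turn":0},{"claw":-1,"travel":[0,-0.14,0.2],"turn":0},{"claw":-1,"travel":[0,-0.285,0.2],"turn":0},{"claw":-1,"travel":[0,-0.285,0.2],"turn":0}]'
python3 -m inch '[{"claw":-1,"travel":[0,0,-0.12],"turn":0},{"claw":-1,"travel":[0,0,-0.15],"turn":0},{"claw":-1,"travel":[0,0,-0.17],"turn":0},{"claw":-1,"travel":[0,0,-0.18],"turn":0},{"claw":-1,"travel":[0,0,-0.19],"turn":0}]'
python3 -m inch '[{"claw":-1,"travel":[0,0,-0.01],"turn":0},{"claw":-1,"travel":[0,0,-0.01],"turn":0}]'
```

```text
clock: 4.7
position: [0.4438, 0.0616, 0.1331]
ee_rot: [0.001, -0.005, 1.0, -0.0]
contact_force: [0.7, 0.5, 0.4]
width: -0.0
gripper_force: 0.0
clock: 5.2
position: [0.4425, 0.0638, 0.0947]
ee_rot: [-0.0, -0.006, 1.0, 0.0]
contact_force: [-5.9, -1.2, 19.4]
width: 0.0003
gripper_force: 9.9
clock: 5.4
position: [0.4425, 0.0638, 0.0946]
ee_rot: [-0.0, -0.006, 1.0, 0.0]
contact_force: [-7.1, -0.2, 21.5]
width: 0.0
gripper_force: 10.5
```

```bash
python3 -m inch '[{"claw":-1,"travel":[0,0,0.2],"turn":0},{"claw":-1,"travel":[0,-0.14,0.2],"turn":0},{"claw":-1,"travel":[0,-0.29,0.2],"turn":0},{"claw":-1,"travel":[0,-0.29,0.2],"turn":0}]'
python3 -m inch '[{"claw":-1,"travel":[0,0,-0.12],"turn":0},{"claw":-1,"travel":[0,0,-0.15],"turn":0},{"claw":-1,"travel":[0,0,-0.17],"turn":0},{"claw":-1,"travel":[0,0,-0.18],"turn":0},{"claw":-1,"travel":[0,0,-0.19],"turn":0}]'
python3 -m inch '[{"claw":-1,"travel":[0,0,-0.01],"turn":0},{"claw":-1,"travel":[0,0,-0.01],"turn":0}]'
```

```text
clock: 5.8
position: [0.4442, 0.0034, 0.1331]
ee_rot: [0.002, -0.005, 1.0, -0.001]
contact_force: [-0.5, -0.3, -0.1]
width: -0.0003
gripper_force: 0.0
clock: 6.3
position: [0.4425, 0.0059, 0.0947]
ee_rot: [-0.0, -0.006, 1.0, 0.0]
contact_force: [-5.3, 0.3, 19.1]
width: -0.0001
gripper_force: 10.0
clock: 6.5
position: [0.4425, 0.0059, 0.0946]
ee_rot: [-0.0, -0.006, 1.0, 0.0]
contact_force: [-6.4, 0.6, 20.9]
width: 0.0
gripper_force: 10.6
```

Green is down. Now I retreat straight up, back off toward the robot so the view is clear, and check.

```bash
python3 -m inch '[{"claw":-1,"travel":[0,0,0.2],"turn":0},{"claw":-1,"travel":[0,0,0.45],"turn":0},{"claw":-1,"travel":[-0.1,0,0.65],"turn":0},{"claw":-1,"travel":[-0.25,0,0.75],"turn":0},{"claw":-1,"travel":[-0.25,0,0.75],"turn":0}]'
python3 - <<'E'
from h import *
a=snap('side','s3');b=snap('wrist','w3');c=cv2.resize(a[160:320,220:420],(400,320));cv2.imwrite('pics/sw3.png',np.hstack([c,cv2.resize(b,(427,320))[:,:400]])[:,:,::-1])
E
```

```text
clock: 7.0
position: [0.392, 0.0059, 0.2456]
ee_rot: [0.003, -0.006, 1.0, -0.0]
contact_force: [-0.2, -0.1, -0.0]
width: 0.0001
gripper_force: 0.0
```

View pics/sw3.png

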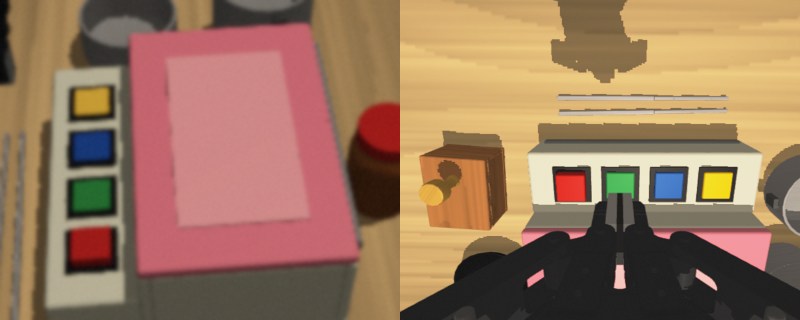

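The lid is flat. Yellow, blue and green sit low in their frames, red still stands up, and nothing else has moved.

```bash
python3 -c "
from rig import ticket
print(ticket.sign_off())"
```

```text
the job is handed in; nothing more can be done
None
```

The job is handed in: I pushed the lid shut, then pressed yellow, blue and green in that order, each to its stop at about 17–21 N, and left red and everything else untouched; sign-off came at about 7 s on the robot's clock.

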